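Latch the plug-in module into the instrument bay

ROBOT

A 6-joint arm with a two-finger parallel gripper is mounted at the origin on the work surface. World frame = base frame: x ahead of the robot, y to its left, z up, the work surface at z = 0. Lengths are in mm, angles in rad, forces in N, time in s.
With the tool pointing down it reaches from about 400 to 925 mm from the base axis. Payload 12.5 kg.
Tool frame: the origin (TCP) lies midway between the tips of the shut fingers; the grasp point (between the pads) lies 19 mm behind it; z points along the fingers, y is the direction in which the jaws open and shut (so a half turn about z gives the same grasp; the last joint's range is limited). The gripper opens to 95 mm and grips with 3 to 60 N. Pads are 20 mm wide; open, the fingers measure 119 mm over their backs; the gripper's body (75 mm by 180 mm) begins 59 mm behind the grasp point.
Start: joints at [1.016, 0.491, 1.559, -0, 1.092, -0.106], TCP at [271.165, 563.131, 214.661] pointing down, gripper open.
Joint ranges: [-3.1, 3.1], [-0.84, 2.19], [0.05, 2.79], [-1.13, 4.28], [0.06, 2.93], [-2.69, 2.69]. Speed limits (rad/s): [2.22, 2.22, 2.79, 3.14, 3.14, 3.14].

INTERFACE

Orientations are given as [roll, pitch, yaw] about the fixed x, y, z axes, in that order (R = Rz(yaw) Ry(pitch) Rx(roll)).
In Python, from cell import env gives the robot as it stands.
- The arm moves only by the tool servo_tool, never from a script. Its argument "plan" is a list of rows, each a list of 7 numbers: the shift along the tool's x, y, z in m, then the turn, a rotation vector about the tool's x, y, z in degrees, then the opening in per cent of the stroke, from 0 (shut) to 100 (fully open). In form: [[dx, dy, dz, wx, wy, wz, jaw], ...]. A call has 1 to 8 rows; each row shifts and turns the pose as measured when the row begins, along the tool's axes as they then stand; what a row does not reach is not made up. A row lasts 1/12 s, in which the tool goes at most 41.7 mm and 7.16 degrees, less where a joint would pass 70% of its speed; a pose out of reach is approached as far as the arm can. A call is refused whole if a number of a shift passes 0.0417 or a number of a turn 7.16, either way. A call with a gripper value outside its range is refused whole. The fingers move at their own pace and stop on an object; the grip force is fixed at half the most. Time passes only in rows, so rows that do not move let the fingers close. It gives the time, the measured TCP pose, the force and the opening at its end, in the units of the state.
- env.state(): the state, without advancing time (a new reading comes with each control period).
- env.read_camera(name): name is "scene" or "top" or "wrist"; returns a dict with "img" (480x640x3 uint8, blue, green, red), "intrinsics" (3x3 intrinsics, pixels), "R" (3x3) and "t" (3): a world point X has camera coordinates R X + t. Camera axes: x right, y down, z forward; pixel columns grow to the right and rows downward; lengths in mm; the calibration is good to about 2 mm. A picture is of the moment at which its call begins. There is no depth.
- env.job_done(): hands the job in, once; it reports no verdict.
The state is a dict: "t": time; "joints": joint angles; "qvel": joint speeds; "tau": joint torques, N m; "eef_pos": TCP position; "tcp_rot": TCP orientation; "ft_force": force on the tool from outside, world axes, zero at the start; "moment": the same for the moment, N m; "opening": opening from 0.0 (shut) to 1.0 (fully open).
Only numpy, scipy, OpenCV 4.12 (cv2) and the standard library are available. Lean on these libraries where they do the work, as an engineer would, in place of code of your own. Each camera call takes 0.05 s, during which the arm holds its last target. There are 200 camera calls.

TASK

Push the aluminium plug-in module into the white bay until it meets its seal, open the latch lever fully and press its wire loop down over the hook on top of the module until it snaps in below the lip, then press the lever over centre until it lies flat and hold it down on its buffer for a second with a steady 15 N or so. Work gently: never push on the module, the loop or the lever with more than 22 N, leave the things lying around where they are, and let go when the module is latched.

Things in the scene. Friction and masses are not known exactly. Their poses are not given: they have to be found in the camera images.
- dock: White instrument bay, fixed. Origin on the bench; +x is the way the module is pushed in; the latch lies along y = 0. Chassis with a flat deck 70 mm high, x -10 to 190 mm, 240 mm wide; before it (x -170 to -10) a shelf 20 mm high, 150 mm wide, with guide strips 30 mm high at y = +-61 to +-71 mm. On the deck lie a screwdriver (y near +85 mm) and a 45 mm jar (x near 160, y near -90 mm).
- module_front (a point): Centre of the module's flat front face, 45 mm above the bench; axes as the dock's. The module is an aluminium block 80 mm long (x), 116 mm wide (y), from 20 to 70 mm above the bench, sliding on the shelf along the dock's x.
- module (a joint): How far the module stands out (m): 0 = touching its seal, at the start 0.014 to 0.030. It stays where it is left (friction about 3 N). Below 0 it squeezes the seal (about 5 N per mm), which pushes back; latched it reads about -0.005.
- hook_seat (a point): On the module, 86 mm above the bench, axes as the dock's: where the bar's centre bears when latched (or up to 5 mm lower). Dark steel hook, 20 mm wide (y): post with its bearing face at x = +3 mm, lip above (see hook_lip), and a sill, top 8 mm below this point, x -23 to +9 mm. The snapped-in bar lies on the sill below the lip, its centre 5 mm below this point, and slides to +x as the lever closes.
- hook_lip (a point): Lower outer edge of the hook's lip, mid width: 7 mm to -x of hook_seat, 4 mm above it; axes as the dock's. From here the outer face slopes back by 20 degrees, up to the hook's flat top 13 mm above hook_seat. Pressed down on this slope by about 6 to 15 N, the bar wedges the module 1 to 2 mm into its seal, passes the edge and drops some 10 mm onto the rigid sill.
- pivot (a point): Axis of the lever's hinge (parallel to the dock's y), 86 mm above the bench, at dock x = 30 mm, y = 0; axes as the dock's.
- lever (a joint): Lever angle (rad): 0 = level, pointing to dock +x; grows as it rises, 1.57 upright, 1.70 firm open stop, leaning towards the hook; starts at 1.08 to 1.25. Friction 0.04 N m holds it. With the loop hooked, closing takes 1 to 4 N at lever_pad, most at 0.6 to 0.9; then it goes over centre and drops flat onto a firm rubber buffer (gives under 1 mm at 25 N) whose height is set anew each time: flat is -0.11 to +0.06.
- lever_pad (a point): Middle of the press zone of the lever's paddle, on its upper face when closed, 55 mm from the pivot; its x axis runs along the lever, away from the pivot. The steel paddle is 28 mm wide and 5 mm thick, from 20 to 70 mm from the pivot; its middle plane runs through the pivot.
- loop_bar (a point): Centre of the cross bar at the free end of the steel wire loop: 6 mm thick, 48 mm long along the dock's y. Wires of 5 mm at y = +-18 mm run 72 mm from it to loop_pin, one each side of the lever. At the start the loop is folded back along the raised lever, the bar some 80 mm above the pivot. It swings freely past the lever and falls by its own weight.
- loop_pin (a point): Pin on the lever on which the loop swings (centre), 15 mm from the pivot, 10 degrees below the lever's own direction (towards its buffer side). With the lever at its open stop the loop tips forward and its bar lands on the hook's sloping face, ready to be pressed down; with the lever less open the bar falls short, on the hook's flat top, where pressing does nothing.

How it is judged:
By the outcome, as a careful person would: the job done as asked, in the order asked, and still so for the second after the job is handed in, with the robot touching nothing.
It also fails if it takes over 72 s, if anything falls off the work surface, if the arm or the gripper's body presses on something with over 40 N, if the wrist force passes 120 N, or if a joint passes its speed limit or range.

## Working session

There is one attempt and no reset: what is moved stays moved. The work goes in short steps, Python scripts to look and compute and a tool call to move; the robot and the scene stay as the last step left them, time stands still between calls to the robot, and variables do not carry over. Pictures are saved under pics/ and viewed, about 8 in all and at most 12, crops included, and the job is handed in when it is done.

Besides the shell and the picture viewer there is one more tool, called after ">>>" as a command line: name --pt "numbers of a row" for each row, then --argument value for the rest. servo_tool: Moves the arm, as the interface text tells. Its arguments: {"type":"object","properties":{"plan":{"type":"array","items":{"type":"array","items":{"type":"number"}}}},"required":["plan"]}

```bash
mkdir -p pics; ls
python3 - <<'E'
from cell import env
import cv2
print(env.state())
for n in("scene","top"):
    c=env.read_camera(n);cv2.imwrite(f"pics/{n}0.png",c["img"]);print(n,c["intrinsics"].tolist(),c["R"].tolist(),c["t"].tolist())
E
```

```text
pics
{'t': 0.0, 'joints': array([ 1.01639613e+00,  4.91528948e-01,  1.55945234e+00,  3.34774515e-05,
        1.09171322e+00, -1.05589424e-01]), 'qvel': array([ 7.07238652e-04,  4.12919564e-04, -3.06444427e-05, -7.80442122e-04,
        1.75678335e-04, -1.40393930e-03]), 'tau': array([-3.89075558e-04, -6.12653446e+01, -2.58172649e+01,  6.91817561e-02,
        4.83672868e-02, -1.88131025e-04]), 'eef_pos': array([271.01857192, 562.90592391, 214.07977601]), 'tcp_rot': array([-3.14050006e+00, -1.45654755e-04,  2.69276635e+00]), 'ft_force': array([ 0.04930551, -0.33021258,  0.36048612]), 'moment': array([-0.03497893, -0.00192925, -0.01504645]), 'opening': 0.9958306175635285}
scene [[434.8494141253233, 0.0, 321.0252878259976], [0.0, 434.8494141253233, 243.11061677415242], [0.0, 0.0, 1.0]] [[-0.6842135961884735, 0.7291432803071006, -0.014206743956214808], [0.5754080346480432, 0.5277780858715291, -0.6247846714959173], [-0.4480595367284492, -0.4356608415462492, -0.7806678440219641]] [369.50452236762675, -286.69175429769996, 984.251741279883]
top [[453.52538876934426, 0.0, 319.780246636462], [0.0, 453.52538876934426, 241.12379190074014], [0.0, 0.0, 1.0]] [[0.01742840196714454, -0.9989337550959825, 0.0427504822746098], [-0.9970389184357988, -0.020566421382973647, -0.07409735107188545], [0.07489756958168882, -0.041332496190504345, -0.9963342706287976]] [-3.9632704933809575, 589.8028798001897, 713.0801442914812]
```

View pics/scene0.png

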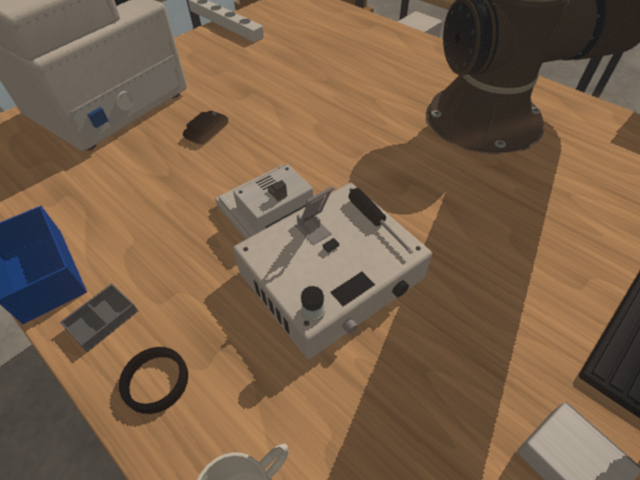

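View pics/top0.png

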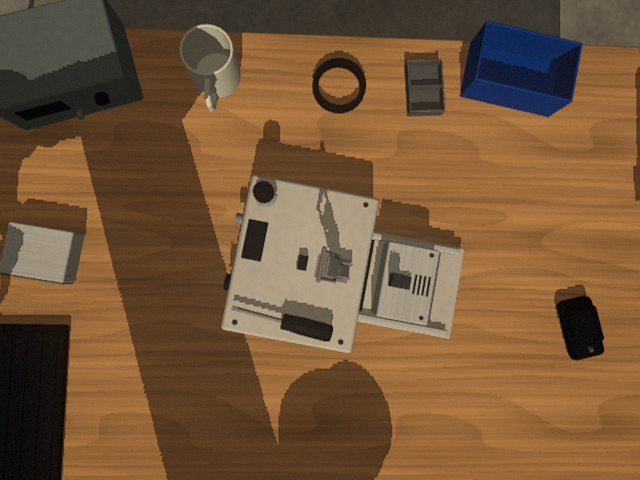

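The scene view shows the bay in the middle with the lever raised. In the top view the deck corners are near (252,176), (378,199), (352,352) and (222,328). The module is on the right, around (405,280), with its dark hook at about (400,281), and the lever is at about (333,265). Dock +x points left in the image.

```bash
cat > h.py <<'E'
import numpy as np, cv2
from cell import env
def cam(n,save=None):
    c=env.read_camera(n)
    if save: cv2.imwrite(f"pics/{save}.png",c["img"])
    return c
def ray(c,uv):
    R,t=np.array(c["R"]),np.array(c["t"]);K=np.array(c["intrinsics"])
    d=R.T@np.linalg.solve(K,[uv[0],uv[1],1.]);o=-R.T@t
    return o,d/np.linalg.norm(d)
def onz(c,uv,z):
    o,d=ray(c,uv);return o+d*(z-o[2])/d[2]
def proj(c,X):
    p=np.array(c["intrinsics"])@(np.array(c["R"])@np.array(X,float)+np.array(c["t"]));return p[:2]/p[2]
def crop(img,x0,y0,x1,y1,s,name):
    cv2.imwrite(f"pics/{name}.png",cv2.resize(img[y0:y1,x0:x1],None,fx=s,fy=s,interpolation=cv2.INTER_CUBIC))
E
python3 - <<'E'
from h import *
c=cam("top")
img=c["img"];hsv=cv2.cvtColor(img,cv2.COLOR_BGR2HSV)
m=((hsv[...,1]<60)&(hsv[...,2]>120)).astype(np.uint8)*255
m=cv2.morphologyEx(m,cv2.MORPH_CLOSE,np.ones((5,5)))
cs,_=cv2.findContours(m[150:380,200:480],cv2.RETR_EXTERNAL,cv2.CHAIN_APPROX_SIMPLE)
for k in sorted(cs,key=cv2.contourArea)[-3:]:
    print(cv2.contourArea(k),cv2.boxPoints(cv2.minAreaRect(k))+[200,150], (cv2.approxPolyDP(k,6,True)[:,0]+[200,150]).tolist())
P=[onz(c,p,70) for p in [(252,176),(378,199),(352,352),(222,328)]]
P=np.array(P)[:,:2];print(P.round(1),[np.linalg.norm(P[i]-P[i-1]).round(1) for i in range(4)])
crop(img,210,165,475,365,3,"topc")
s=cam("scene");crop(s["img"],205,150,445,360,3.3,"scc")
E
```

```text
117.0 [[275.21708679 208.50534058]
 [287.24911499 202.20285034]
 [299.0320282  224.69750977]
 [287.         231.        ]] [[280, 206], [287, 231], [295, 217]]
440.0 [[223.18400574 323.51199341]
 [230.49760437 298.4367981 ]
 [306.75999451 320.67999268]
 [299.44639587 345.75518799]] [[228, 307], [243, 324], [259, 317], [263, 326], [267, 318], [266, 336], [302, 337], [279, 330], [272, 336], [277, 312]]
9374.5 [[232.71385956 324.35523987]
 [242.08766937 226.35621643]
 [463.23815918 247.50975037]
 [453.86434937 345.5087738 ]] [[236, 290], [270, 303], [294, 290], [300, 302], [308, 293], [307, 302], [333, 309], [344, 335], [355, 326], [349, 315], [448, 336], [450, 330], [426, 326], [437, 256], [463, 250], [390, 242], [375, 317], [353, 313], [364, 261], [345, 263], [359, 276], [354, 287], [346, 286], [350, 274], [326, 286], [322, 234], [284, 235], [288, 247], [271, 235], [279, 245], [264, 250], [270, 259], [278, 249], [280, 263], [260, 262], [269, 282], [240, 276], [245, 287]]
[[683.3 114.2]
 [652.8 -79. ]
 [421.3 -41.7]
 [454.3 151.8]] [np.float64(232.1), np.float64(195.5), np.float64(234.4), np.float64(196.3)]
```

View pics/topc.png

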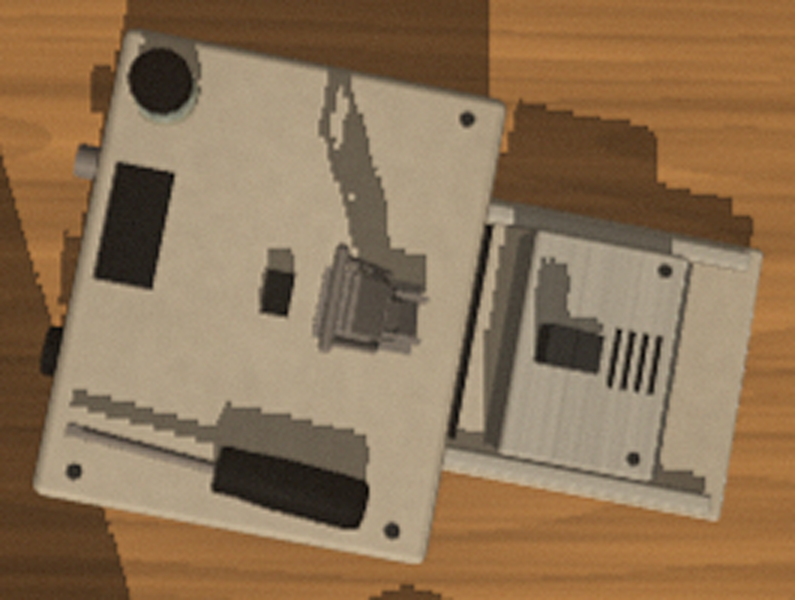

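View pics/scc.png

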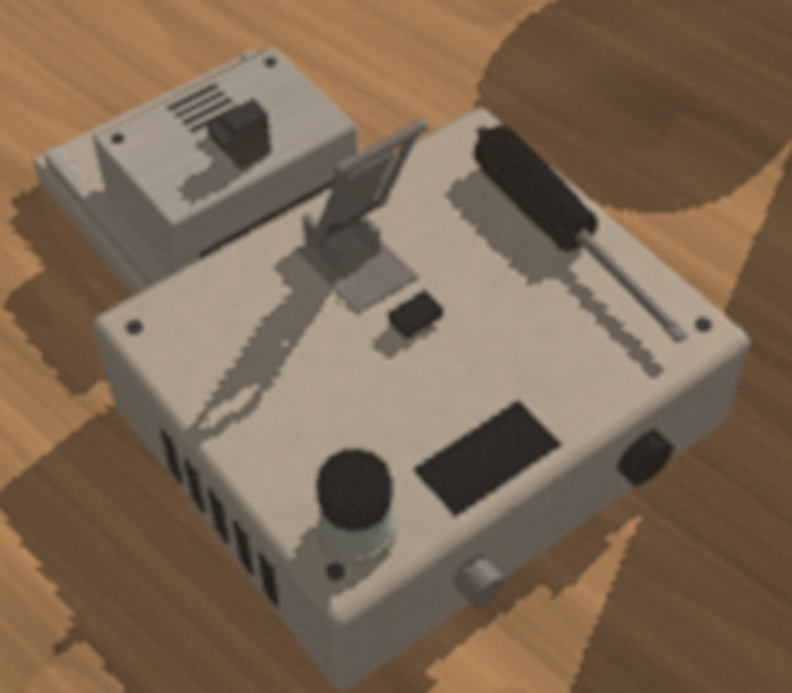

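The crops give clearer pixel positions. The module's front top edge runs from (440,252) to (428,324). The hook is around (389–412, 272–289), and the lever's paddle with the loop folded along it is near (333,265). Next I convert these to dock coordinates.

```bash
cat >> h.py <<'E'
YAW=np.radians(80.75); X=np.array([np.cos(YAW),np.sin(YAW),0]); Y=np.array([-X[1],X[0],0])
C=np.array([552.9,36.3,0]); O=C-90*X
def dock(p): 
    p=np.array(p)-O; return np.array([p@X,p@Y,p[2]])
def world(d): return O+d[0]*X+d[1]*Y+np.array([0,0,d[2]])
def st():
    s=env.state(); R=cv2.Rodrigues(np.zeros(3))[0]
    print("t",round(s["t"],2),"dock",dock(s["eef_pos"]).round(1),"w",s["eef_pos"].round(1),"rpy",np.degrees(s["tcp_rot"]).round(1),"F",s["ft_force"].round(1),"op",round(s["opening"],2))
E
python3 - <<'E'
from h import *
c=cam("top");s=cam("scene")
cp=lambda u,v:(210+u/3,165+v/3)
for n,u,v,z in [("front",690,262,70),("front",655,478,70),("rear",540,232,70),("rear",500,448,70),("hooktop",537,322,99),("hooktop",605,330,99),("hook",535,360,99),("hook",600,372,99),("screw",467,119,70),("screw",633,459,70),("screw",665,270,70),("buffer",278,292,85),("strip end",760,252,30),("strip end",718,520,30)]:
    print(n,dock(onz(c,cp(u,v),z)).round(1))
sp=lambda u,v:(205+u/3.3,150+v/3.3)
for n,p in [("pivot",(30,0,86))]: print(n,(proj(c,world(p))-[210,165])*3,(proj(s,world(p))-[205,150])*3.3)
# scene: corners z70
for u,v in [(97,320),(343,613),(748,340),(480,110)]: print("deck",dock(onz(s,sp(u,v),70)).round(1))
# bar ends: on planes y=+-24
for u,v in [(420,125),(375,150)]:
    o,d=ray(s,sp(u,v))
    for y in(24,-24,14,-14):
        k=(y-(o-O)@Y)/(d@Y);print(u,v,y,dock(o+k*d).round(1))
print((cv2.Rodrigues(np.zeros(3))[0]).shape);st(); print(world((-130,0,0)))
E
```

```text
front [-115.4  -53.6   70. ]
front [-115.    57.1   70. ]
rear [-37.  -54.8  70. ]
rear [-35.2  56.   70. ]
hooktop [-37.6  -8.3  99. ]
hooktop [-70.9 -10.4  99. ]
hook [-39.7   9.9  99. ]
hook [-71.8  10.   99. ]
screw [   9.5 -105.    70. ]
screw [-102.5   49.7   70. ]
screw [-103.3  -47.2   70. ]
buffer [88.3 -0.5 85. ]
strip end [-164.1  -70.    30. ]
strip end [-163.9   75.3   30. ]
pivot [394.57353632 314.30343423] [340.62850615 223.46332933]
deck [  -3.8 -117.2   70. ]
deck [ 187.  -115.8   70. ]
deck [191.3 111.9  70. ]
deck [ -0.9 113.3  70. ]
420 125 24 [ 59.9  24.  159. ]
420 125 -24 [119.5 -24.  233.2]
420 125 14 [ 72.3  14.  174.5]
420 125 -14 [107.1 -14.  217.7]
375 150 24 [ 26.5  24.  117.6]
375 150 -24 [ 91.8 -24.  198.8]
375 150 14 [ 40.1  14.  134.5]
375 150 -14 [ 78.2 -14.  181.9]
(3, 3)
t 0.3 dock [564.6 362.8 214.4] w [271.1 563.1 214.4] rpy [-180.    -0.   154.3] F [ 0.2  0.3 -0. ] op 1.0
[ 517.53663557 -180.83920064    0.        ]
```

```bash
cat >> h.py <<'E'
def rows(target,n,wyaw=0,maxr=8):
    "target dock xyz mm; print tool-frame rows of equal world steps while yaw goes by wyaw deg in total"
    s=env.state(); d=(world(target)-s["eef_pos"])/n/1000; y=s["tcp_rot"][2]
    for k in range(n):
        a=y+np.radians(wyaw)*k/n
        print([round(float(d[0]*np.cos(a)+d[1]*np.sin(a)),4),round(float(d[0]*np.sin(a)-d[1]*np.cos(a)),4),round(float(-d[2]),4),0,0,round(-wyaw/n,2),0])
E
python3 -c "
from h import *
rows((-150,0,200),21,-73.55)"
```

```text
[-0.0262, -0.0277, 0.0007, 0, 0, 3.5, 0]
[-0.0279, -0.0261, 0.0007, 0, 0, 3.5, 0]
[-0.0294, -0.0243, 0.0007, 0, 0, 3.5, 0]
[-0.0308, -0.0225, 0.0007, 0, 0, 3.5, 0]
[-0.0321, -0.0206, 0.0007, 0, 0, 3.5, 0]
[-0.0333, -0.0186, 0.0007, 0, 0, 3.5, 0]
[-0.0344, -0.0165, 0.0007, 0, 0, 3.5, 0]
[-0.0354, -0.0144, 0.0007, 0, 0, 3.5, 0]
[-0.0362, -0.0122, 0.0007, 0, 0, 3.5, 0]
[-0.0368, -0.0099, 0.0007, 0, 0, 3.5, 0]
[-0.0374, -0.0077, 0.0007, 0, 0, 3.5, 0]
[-0.0378, -0.0054, 0.0007, 0, 0, 3.5, 0]
[-0.038, -0.0031, 0.0007, 0, 0, 3.5, 0]
[-0.0382, -0.0007, 0.0007, 0, 0, 3.5, 0]
[-0.0381, 0.0016, 0.0007, 0, 0, 3.5, 0]
[-0.038, 0.0039, 0.0007, 0, 0, 3.5, 0]
[-0.0376, 0.0062, 0.0007, 0, 0, 3.5, 0]
[-0.0372, 0.0085, 0.0007, 0, 0, 3.5, 0]
[-0.0366, 0.0108, 0.0007, 0, 0, 3.5, 0]
[-0.0359, 0.013, 0.0007, 0, 0, 3.5, 0]
[-0.035, 0.0152, 0.0007, 0, 0, 3.5, 0]
```

>>> servo_tool --pt "-0.026 -0.028 0 0 0 3.5 0" --pt "-0.028 -0.026 0 0 0 3.5 0" --pt "-0.029 -0.024 0 0 0 3.5 0" --pt "-0.031 -0.0225 0 0 0 3.5 0" --pt "-0.032 -0.0205 0 0 0 3.5 0" --pt "-0.033 -0.0185 0 0 0 3.5 0" --pt "-0.0345 -0.0165 0 0 0 3.5 0" --pt "-0.0355 -0.0145 0 0 0 3.5 0"

```text
t: 0.97
eef_pos: [361.7, 266.1, 212.7]
tcp_rot: [3.14, -0.001, 2.193]
ft_force: [1.0, 0.4, 0.6]
opening: 0.495
```

>>> servo_tool --pt "-0.036 -0.012 0 0 0 3.5 0" --pt "-0.037 -0.01 0 0 0 3.5 0" --pt "-0.0375 -0.0075 0 0 0 3.5 0" --pt "-0.038 -0.0055 0 0 0 3.5 0" --pt "-0.038 -0.003 0 0 0 3.5 0" --pt "-0.038 -0.0005 0 0 0 3.5 0" --pt "-0.038 0.0015 0 0 0 3.5 0" --pt "0 0 0 0 0 0 0"

```text
t: 1.63
eef_pos: [440.8, -7.9, 214.2]
tcp_rot: [3.135, 0.0, 1.736]
ft_force: [-1.3, -0.3, -0.1]
opening: 0.009
```

```bash
python3 -c "
from h import *
st();rows((-150,0,200),7,80.75-np.degrees(env.state()['tcp_rot'][2]))"
```

```text
t 1.63 dock [ 28.4 103.6 214.2] w [440.8  -7.9 214.2] rpy [179.6   0.   99.5] F [-1.3 -0.3 -0.1] op 0.01
[-0.0289, 0.0058, 0.002, 0, 0, np.float64(2.68), 0]
[-0.0286, 0.0072, 0.002, 0, 0, np.float64(2.68), 0]
[-0.0282, 0.0085, 0.002, 0, 0, np.float64(2.68), 0]
[-0.0278, 0.0098, 0.002, 0, 0, np.float64(2.68), 0]
[-0.0273, 0.0111, 0.002, 0, 0, np.float64(2.68), 0]
[-0.0267, 0.0124, 0.002, 0, 0, np.float64(2.68), 0]
[-0.0261, 0.0136, 0.002, 0, 0, np.float64(2.68), 0]
```

>>> servo_tool --pt "-0.031 0.006 0.002 0 0 2.7 0" --pt "-0.031 0.0075 0.002 0 0 2.7 0" --pt "-0.031 0.0085 0.002 0 0 2.7 0" --pt "-0.031 0.01 0.002 0 0 2.7 0" --pt "-0.03 0.012 0.002 0 0 2.7 0" --pt "-0.03 0.0125 0.002 0 0 2.7 0" --pt "-0.028 0.014 0.002 0 0 2.7 0" --pt "0 0 0 0 0 0 0"

```text
t: 2.3
eef_pos: [517.7, -231.1, 200.3]
tcp_rot: [3.134, -0.002, 1.388]
ft_force: [-0.6, 0.7, -0.5]
opening: 0.005
```

```bash
python3 -c "
from h import *
st();rows((-148,0,48),6,80.75-np.degrees(env.state()['tcp_rot'][2]))
cam('wrist','w1')"
```

```text
t 2.3 dock [-179.6   -8.2  200.3] w [ 517.7 -231.1  200.3] rpy [ 1.795e+02 -1.000e-01  7.950e+01] F [-0.6  0.7 -0.5] op 0.01
[0.0052, -0.0015, 0.0254, 0, 0, np.float64(-0.2), 0]
[0.0052, -0.0015, 0.0254, 0, 0, np.float64(-0.2), 0]
[0.0052, -0.0014, 0.0254, 0, 0, np.float64(-0.2), 0]
[0.0053, -0.0014, 0.0254, 0, 0, np.float64(-0.2), 0]
[0.0053, -0.0014, 0.0254, 0, 0, np.float64(-0.2), 0]
[0.0053, -0.0014, 0.0254, 0, 0, np.float64(-0.2), 0]
```

View pics/w1.png

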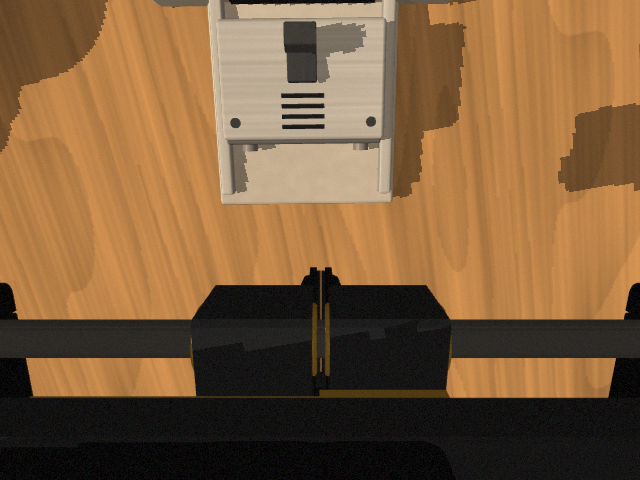

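The wrist view shows the shelf's front edge from (221,203) to (391,203), the module's front top edge at about row 139 between columns 218 and 386, and the hook centred near column 302. I'm using these to check the dock frame.

Run:
```python
from h import *
c=cam("wrist")
for n,u,v,z in [("shelf",221,203,20),("shelf",391,202,20),("mfront",218,139,70),("mfront",386,138,70),("screw",235.5,123,70),("screw",371,121.5,70),("hook sill front",288,82,78),("hook sill front",317,82,78),("hooktop f",285,52,99),("hooktop f",317,51,99),("hooktop r",286,21,99),("hooktop r",316,22,99)]:
    print(n,dock(onz(c,(u,v),z)).round(1))
print(-np.array(c["R"]).T@c["t"])
```

```text
shelf [-166.    79.6   20. ]
shelf [-168.   -68.1   20. ]
mfront [-111.7   65.9   70. ]
mfront [-113.3  -54.6   70. ]
screw [-100.9   52.6   70. ]
screw [-101.7  -43.7   70. ]
hook sill front [-75.2  13.8  78. ]
hook sill front [-75.5  -5.8  78. ]
hooktop f [-60.2  13.6  99. ]
hooktop f [-60.   -6.2  99. ]
hooktop r [-42.8  12.3  99. ]
hooktop r [-43.7  -5.9  99. ]
[ 526.39307627 -162.38345992  370.64227735]
```

>>> servo_tool --pt "0.005 -0.0015 0.029 0 0 -0.2 0" --pt "0.005 -0.0015 0.029 0 0 -0.2 0" --pt "0.005 -0.0015 0.029 0 0 -0.2 0" --pt "0.005 -0.0015 0.029 0 0 -0.2 0" --pt "0.006 -0.0015 0.025 0 0 -0.2 0" --pt "0 0 0 0 0 0 0"

```text
t: 2.9
eef_pos: [513.6, -192.8, 58.3]
tcp_rot: [3.13, -0.001, 1.42]
ft_force: [-0.1, 1.1, 0.0]
opening: 0.005
```

```bash
python3 -c "
from h import *
st()"
```

```text
t 2.9 dock [-142.4    2.    58.3] w [ 513.6 -192.8   58.3] rpy [ 1.793e+02 -1.000e-01  8.140e+01] F [-0.1  1.1  0. ] op 0.01
```

>>> servo_tool --pt "0.002 0 0.013 0.3 0 0 0" --pt "0.006 0 0 0 0 0 0" --pt "0.004 0 0 0 0 0 0" --pt "0.002 0 0 0 0 0 0" --pt "0.002 0 0 0 0 0 0" --pt "0.002 0 0 0 0 0 0"

```text
t: 3.4
eef_pos: [517.6, -171.3, 51.2]
tcp_rot: [3.132, 0.0, 1.426]
ft_force: [-0.9, -3.5, -2.4]
opening: 0.004
```

```bash
python3 -c "
from h import *
st()"
```

```text
t 3.4 dock [-120.6    1.5   51.2] w [ 517.6 -171.3   51.2] rpy [179.4   0.   81.7] F [-0.9 -3.5 -2.4] op 0.0
```

>>> servo_tool --pt "0.003 0 0 0 0 0 0" --pt "0.003 0 0 0 0 0 0" --pt "0.003 0 0 0 0 0 0" --pt "0.003 0 0 0 0 0 0"

```text
t: 3.73
eef_pos: [520.0, -159.4, 53.1]
tcp_rot: [3.129, 0.002, 1.426]
ft_force: [-0.6, -2.8, -1.8]
opening: 0.009
```

>>> servo_tool --pt "0.002 0 0 0 0 0 0" --pt "0.001 0 0 0 0 0 0"

```text
t: 3.9
eef_pos: [520.7, -155.9, 53.2]
tcp_rot: [3.128, 0.002, 1.426]
ft_force: [-0.5, -3.4, -2.2]
opening: 0.004
```

>>> servo_tool --pt "0.0015 0 0 0 0 0 0" --pt "0.0015 0 0 0 0 0 0"

```text
t: 4.07
eef_pos: [521.1, -153.6, 53.2]
tcp_rot: [3.128, 0.003, 1.427]
ft_force: [-4.0, -13.6, -1.6]
opening: 0.006
```

>>> servo_tool --pt "-0.01 0 0 0.2 0 0 0" --pt "-0.02 0 -0.02 0.3 0 0 0" --pt "0 0 -0.04 0.3 0 0 0" --pt "0.0 0 -0.04 0 0 0 0" --pt "0.02 0 -0.04 0 0 0 0" --pt "0.04 0 -0.04 0 0 0 0" --pt "0.04 0 -0.01 0 0 0 0" --pt "0 0 0 0 0 0 0"

```text
t: 4.73
eef_pos: [529.3, -95.5, 237.6]
tcp_rot: [-3.137, -0.004, 1.421]
ft_force: [0.2, -0.4, 0.1]
opening: 0.006
```

```bash
python3 -c "
from h import *
st();cam('wrist','w2')"
```

```text
t 4.73 dock [-43.9   2.1 237.6] w [529.3 -95.5 237.6] rpy [-179.7   -0.2   81.4] F [ 0.2 -0.4  0.1] op 0.01
```

View pics/w2.png

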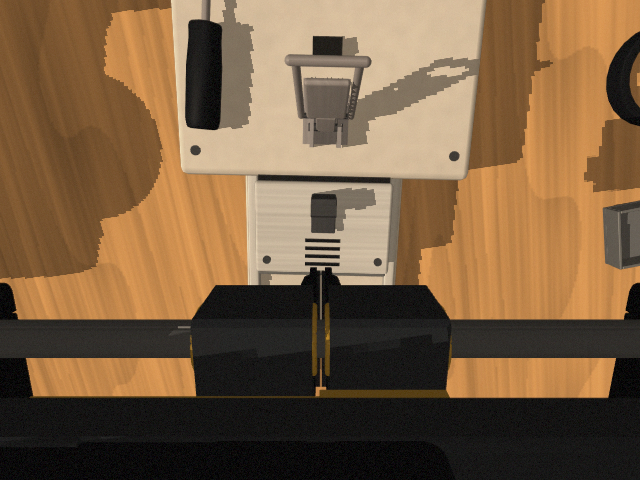

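The wrist view looks along the latch. The loop bar runs from (287,61) to (370,61), leaning further back than the paddle at about (327,98). The hook is at columns 310–337, and the deck screws are at (195.5,150) and (454,156).

Run:
```python
from h import *
c=cam("wrist")
for n,u,v,z in [("deck edge",183,173,70),("deck edge",466,180,70),("dscrew",195.5,150,70),("dscrew",454,156,70),("mscrew",266.5,260,70),("mscrew",377.5,262,70),("hooktop r",312,195,99),("hooktop r",336,195,99),("hooktop f",311,218,99),("hooktop f",336,218,99),("bar",287,60,162),("bar",370,61,162),("barlo",328,61,155),("padtip",307,80,152),("padtip",349,80,152),("buf",328,38,78)]:
    print(n,dock(onz(c,(u,v),z)).round(1))
```

```text
deck edge [-10.2 118.   70. ]
deck edge [ -13.  -115.1   70. ]
dscrew [  8.4 106.6  70. ]
dscrew [   6.3 -103.4   70. ]
mscrew [-84.2  50.7  70. ]
mscrew [-84.6 -45.5  70. ]
hooktop r [-22.9  10.9  99. ]
hooktop r [-22.6  -7.3  99. ]
hooktop f [-40.7  11.6  99. ]
hooktop f [-40.5  -7.7  99. ]
bar [ 62.1  23.9 162. ]
bar [ 62.1 -22.6 162. ]
barlo [ 63.    0.9 155. ]
padtip [ 52.9  13.  152. ]
padtip [ 53.2 -11.7 152. ]
buf [91.5  0.4 78. ]
```

>>> servo_tool --pt "0.04 0 0 0 0 0 0" --pt "0.04 0 0 0 0 0 0" --pt "0.04 0 0 0 0 0 0" --pt "0.04 0 0 0 0 0 0" --pt "0.005 0 0.02 0 0 0 0" --pt "0 0 0.04 0 0 0 0" --pt "0 0 0.03 0 0 0 0" --pt "0 0 0 0 0 0 0"

```text
t: 5.5
eef_pos: [553.3, 63.6, 137.5]
tcp_rot: [-3.128, -0.003, 1.413]
ft_force: [-0.5, -0.4, 0.6]
opening: 0.006
```

```bash
python3 -c "
from h import *
st();rows((85,1,135),5,80.75-np.degrees(env.state()['tcp_rot'][2]))"
```

```text
t 5.5 dock [117.    4.  137.5] w [553.3  63.6 137.5] rpy [-179.2   -0.2   80.9] F [-0.5 -0.4  0.6] op 0.01
[-0.0064, 0.0006, 0.0005, 0, 0, np.float64(0.04), 0]
[-0.0064, 0.0006, 0.0005, 0, 0, np.float64(0.04), 0]
[-0.0064, 0.0006, 0.0005, 0, 0, np.float64(0.04), 0]
[-0.0064, 0.0006, 0.0005, 0, 0, np.float64(0.04), 0]
[-0.0064, 0.0006, 0.0005, 0, 0, np.float64(0.04), 0]
```

>>> servo_tool --pt "-0.015 0.001 0 -0.4 0 0 0" --pt "-0.015 0.001 0 -0.4 0 0 0" --pt "-0.008 0.001 0 0 0 0 0" --pt "-0.006 0 0 0 0 0 0" --pt "-0.006 0 0 0 0 0 0" --pt "-0.006 0 0 0 0 0 0"

```text
t: 6.0
eef_pos: [547.1, 1.8, 137.2]
tcp_rot: [-3.135, -0.003, 1.409]
ft_force: [-0.2, 1.1, 0.3]
opening: 0.008
```

>>> servo_tool --pt "-0.005 0 0 0 0 0 0" --pt "-0.005 0 0 0 0 0 0" --pt "-0.005 0 0 0 0 0 0"

```text
t: 6.25
eef_pos: [544.7, -14.6, 138.2]
tcp_rot: [-3.136, -0.003, 1.408]
ft_force: [1.0, 0.7, -0.4]
opening: 0.004
```

```bash
python3 -c "
from h import *
st();c=cam('scene');crop(c['img'],205,130,445,310,3.3,'s2')"
```

```text
t 6.25 dock [ 3.840e+01 -1.000e-01  1.382e+02] w [544.7 -14.6 138.2] rpy [-179.7   -0.2   80.7] F [ 1.   0.7 -0.4] op 0.0
```

View pics/s2.png

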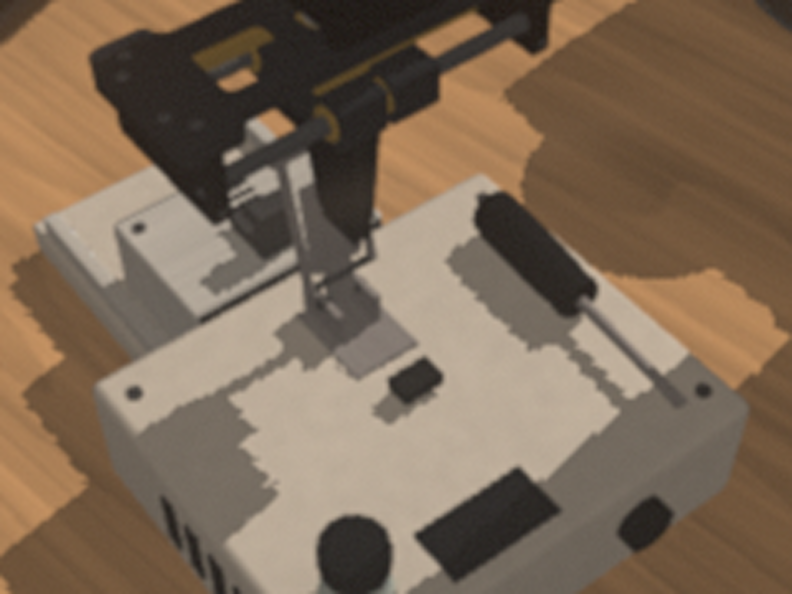

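The finger is behind the paddle. The lever and loop are now close to upright, with the loop wires at about (295,160) to (310,290). I'll carry on gently to the stop.

>>> servo_tool --pt "-0.003 0 0 0 0 0 0" --pt "-0.003 0 0 0 0 0 0"

```text
t: 6.47
eef_pos: [544.2, -17.6, 138.2]
tcp_rot: [-3.136, -0.01, 1.405]
ft_force: [6.9, 32.1, -0.7]
opening: 0.007
```

>>> servo_tool --pt "-0.003 0 0 0 0 0 0" --pt "-0.003 0 0 0 0 0 0"

```text
t: 6.63
eef_pos: [544.3, -17.1, 138.3]
tcp_rot: [-3.137, -0.021, 1.402]
ft_force: [5.1, 24.0, 0.1]
opening: 0.003
```

>>> servo_tool --pt "-0.002 0 0 0 0 0 0" --pt "-0.002 0 0 0 0 0 0"

```text
t: 6.8
eef_pos: [544.5, -16.4, 138.4]
tcp_rot: [-3.138, -0.028, 1.402]
ft_force: [2.6, 11.6, 0.6]
opening: 0.003
```

The stop is reached. That cost a peak of about 32 N, because my 3 mm steps ran against the stop for two rows. That exceeds the 22 N limit, so contact steps from here are 1 mm or less, one check at a time. Now I back off and look at the loop.

>>> servo_tool --pt "0.01 0 0 0 0.5 0 0" --pt "0.03 0 0 0 0.7 0 0" --pt "0 0 -0.04 0 0.4 0 0" --pt "0 0 -0.04 0 0 0 0" --pt "0 0 -0.03 0 0 0 0" --pt "-0.03 0 -0.01 0 0 0 0" --pt "-0.04 0 0 0 0 0 0" --pt "-0.04 0 0 0 0 0 32"

```text
t: 7.47
eef_pos: [533.3, -84.3, 258.8]
tcp_rot: [-3.137, -0.058, 1.415]
ft_force: [1.5, 0.0, 0.1]
opening: 0.036
```

>>> servo_tool --pt "-0.04 0 0 0 0 0 32" --pt "-0.025 0 0 0 0 0 32" --pt "0 0 0 0 0 0 32"

```text
t: 7.72
eef_pos: [521.9, -155.4, 255.8]
tcp_rot: [-3.14, -0.056, 1.413]
ft_force: [-0.7, 0.4, -0.1]
opening: 0.229
```

```bash
python3 -c "
from h import *
st();cam('wrist','w3');s=cam('scene','s3')"
```

```text
t 7.72 dock [-1.042e+02 -2.000e-01  2.558e+02] w [ 521.9 -155.4  255.8] rpy [-179.9   -3.2   81. ] F [-0.7  0.4 -0.1] op 0.23
```

View pics/w3.png

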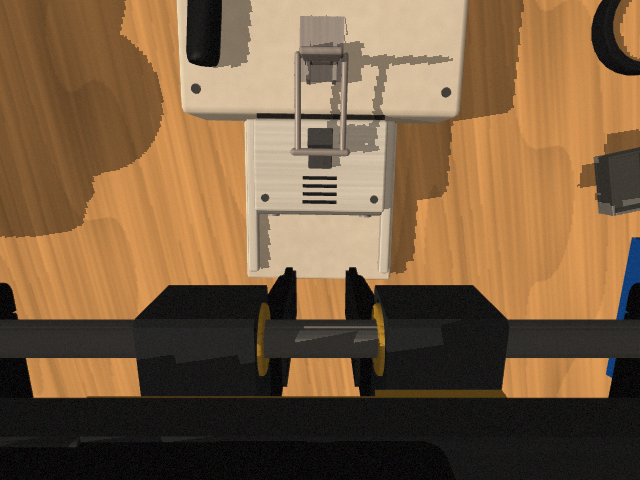

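The loop has tipped forward. Its bar lies across the hook from (292,152) to (349,152), and the lever is fully back. Next I get the bar's position.

Run:
```python
from h import *
c=cam("wrist")
for n,u,v,z in [("bar",292,152,98),("bar",349,152,98),("barc",320,152,94),("barc",320,152,102),("hookrear",308,128,99),("hookrear",333,128,99),("sillfront",308,168,78),("sillfront",333,168,78),("mscrew",265,198,70),("mscrew",374,199.5,70),("wire",298.5,100,99),("wire",346,100,99),("dscrew",195.5,88.5,70),("dscrew",446,92,70)]:
    print(n,dock(onz(c,(u,v),z)).round(1))
print((np.array(c["R"])).round(3).tolist())
img=c["img"];crop(img,230,90,410,230,4.4,"w3c")
```

```text
bar [-38.4  24.8  98. ]
bar [-38.2 -20.7  98. ]
barc [-38.3   2.5  94. ]
barc [-38.4   2.4 102. ]
hookrear [-19.9  12.   99. ]
hookrear [-19.8  -7.7  99. ]
sillfront [-51.4  12.7  78. ]
sillfront [-51.3  -8.6  78. ]
mscrew [-78.  51.  70.]
mscrew [-78.8 -45.3  70. ]
wire [ 1.1 19.3 99. ]
wire [  1.3 -17.6  99. ]
dscrew [ 13.9 107.6  70. ]
dscrew [  12.  -103.2   70. ]
[[0.988, -0.156, -0.003], [-0.153, -0.97, 0.189], [-0.033, -0.186, -0.982]]
```

View pics/w3c.png

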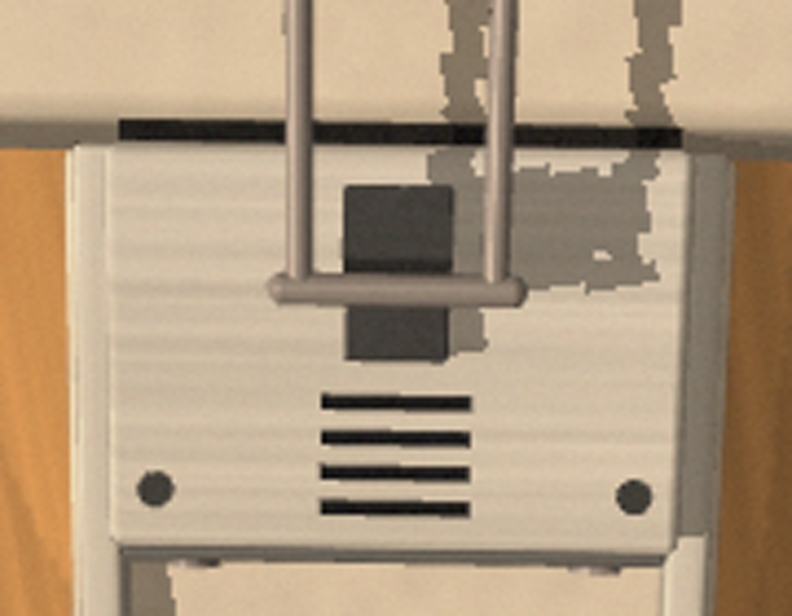

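The bar lies on the hook's outer face. After allowing for the tilt bias read off the deck screws, it is at about dock x −42.5, y +2, which is 13 mm in from the sill's front as expected. I'll straddle the hook with the fingers about 30 mm apart and press both ends of the bar.

>>> servo_tool --pt "0.02 0 0.02 0 -0.8 0 32" --pt "0.02 0 0.03 0 -0.8 0 32" --pt "0.02 0 0.03 0 -0.8 0 32" --pt "0 0 0.03 0 -0.8 0 32" --pt "0 0 0.02 0 0 0 32" --pt "0 0 0 0 0 0 32"

```text
t: 8.37
eef_pos: [534.8, -78.2, 126.5]
tcp_rot: [3.137, 0.002, 1.424]
ft_force: [-0.6, 0.5, -0.3]
opening: 0.32
```

```bash
python3 -c "
from h import *
st();rows((-45,1.7,112),4,80.9-np.degrees(env.state()['tcp_rot'][2]))"
```

```text
t 8.37 dock [-25.9  -0.5 126.5] w [534.8 -78.2 126.5] rpy [1.797e+02 1.000e-01 8.160e+01] F [-0.6  0.5 -0.3] op 0.32
[-0.0048, -0.0006, 0.0036, 0, 0, np.float64(0.17), 0]
[-0.0048, -0.0006, 0.0036, 0, 0, np.float64(0.17), 0]
[-0.0048, -0.0006, 0.0036, 0, 0, np.float64(0.17), 0]
[-0.0048, -0.0006, 0.0036, 0, 0, np.float64(0.17), 0]
```

>>> servo_tool --pt "-0.008 -0.001 0 0 0 0.2 32" --pt "-0.008 -0.001 0.002 0 0 0.2 32" --pt "-0.004 -0.001 0.006 0 0 0.2 32" --pt "0 0 0.003 0 0 0 32"

```text
t: 8.7
eef_pos: [530.0, -97.1, 118.2]
tcp_rot: [3.133, 0.002, 1.417]
ft_force: [0.1, -0.1, 0.7]
opening: 0.32
```

```bash
python3 -c "
from h import *
st();cam('wrist','w4')"
```

```text
t 8.7 dock [-45.4   1.2 118.2] w [530.  -97.1 118.2] rpy [1.795e+02 1.000e-01 8.120e+01] F [ 0.1 -0.1  0.7] op 0.32
```

View pics/w4.png

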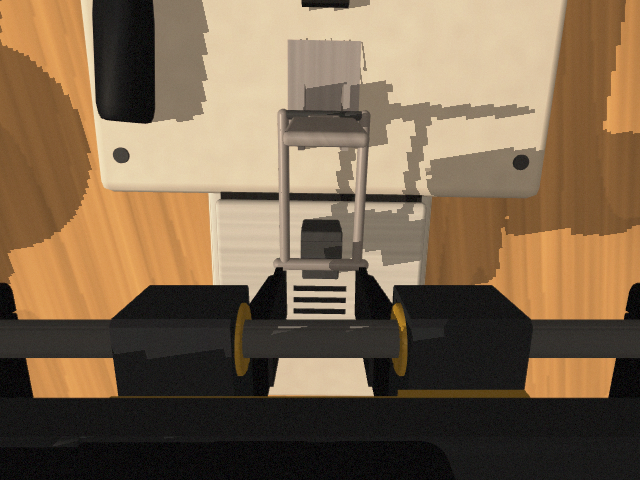

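The bar spans (275–368, 264) and the fingers are evenly about column 321.5, straddling the hook. I still need to check the fingers' fore-aft overlap with the bar.

```bash
python3 -c "
from h import *
c=cam('wrist')
for n,u,v,z in [('tipfront',280,268,118),('tipfront',363,268,118),('bar',321,264,97),('bar',321,264,100),('dscrew',121,155,70),('dscrew',521,162,70),('hookrear',321,220,99)]: print(n,dock(onz(c,(u,v),z)).round(1))"
```

```text
tipfront [-34.6  20.4 118. ]
tipfront [-34.5 -16.1 118. ]
bar [-39.6   2.2  97. ]
bar [-38.6   2.2 100. ]
dscrew [ 11.1 107.1  70. ]
dscrew [   8.8 -103.7   70. ]
hookrear [-17.    2.4  99. ]
```

>>> servo_tool --pt "0 0 0.006 0 0 0 28" --pt "0 0 0.005 0 0 0 28" --pt "0 0 0.001 0 0 0 28"

```text
t: 9.05
eef_pos: [530.7, -97.5, 106.5]
tcp_rot: [3.131, 0.002, 1.415]
ft_force: [-0.0, -0.2, -0.0]
opening: 0.283
```

>>> servo_tool --pt "0 0 0.0012 0 0 0 28" --pt "0 0 0.0012 0 0 0 28"

```text
t: 9.22
eef_pos: [530.8, -97.5, 103.6]
tcp_rot: [3.131, 0.002, 1.415]
ft_force: [-0.7, 0.7, -0.4]
opening: 0.275
```

>>> servo_tool --pt "0 0 0.001 0 0 0 28" --pt "0 0 0.001 0 0 0 28"

```text
t: 9.38
eef_pos: [530.8, -97.4, 101.3]
tcp_rot: [3.131, 0.002, 1.416]
ft_force: [0.3, 0.2, 0.2]
opening: 0.278
```

>>> servo_tool --pt "0 0 0.001 0 0 0 28" --pt "0 0 0.0005 0 0 0 28"

```text
t: 9.55
eef_pos: [530.9, -97.3, 99.6]
tcp_rot: [3.131, 0.002, 1.416]
ft_force: [-0.5, -0.0, -1.2]
opening: 0.28
```

>>> servo_tool --pt "0 0 0.001 0 0 0 28" --pt "0 0 0.0005 0 0 0 28"

```text
t: 9.72
eef_pos: [530.9, -97.3, 98.0]
tcp_rot: [3.131, 0.002, 1.416]
ft_force: [1.3, 0.5, 0.2]
opening: 0.277
```

>>> servo_tool --pt "0 0 0.001 0 0 0 28"

```text
t: 9.8
eef_pos: [531.0, -97.3, 97.1]
tcp_rot: [3.131, 0.002, 1.416]
ft_force: [0.1, -1.1, -0.1]
opening: 0.28
```

>>> servo_tool --pt "0 0 0.0008 0 0 0 28"

```text
t: 9.88
eef_pos: [531.0, -97.2, 96.2]
tcp_rot: [3.131, 0.002, 1.416]
ft_force: [0.2, 0.5, 2.4]
opening: 0.282
```

>>> servo_tool --pt "0 0 0.0008 0 0 0 28"

```text
t: 9.97
eef_pos: [531.1, -97.3, 95.6]
tcp_rot: [3.131, 0.002, 1.416]
ft_force: [-2.4, 0.4, 8.2]
opening: 0.278
```

>>> servo_tool --pt "0 0 0.0008 0 0 0 28"

```text
t: 10.05
eef_pos: [531.2, -97.3, 95.2]
tcp_rot: [3.13, 0.002, 1.416]
ft_force: [-1.7, 1.3, 7.9]
opening: 0.277
```

>>> servo_tool --pt "0 0 0.0008 0 0 0 28"

```text
t: 10.13
eef_pos: [531.2, -97.3, 94.8]
tcp_rot: [3.13, 0.002, 1.416]
ft_force: [-1.5, 1.1, 7.5]
opening: 0.283
```

>>> servo_tool --pt "0 0 0.0011 0 0 0 28" --pt "0 0 0.0011 0 0 0 28"

```text
t: 10.3
eef_pos: [531.3, -97.2, 93.5]
tcp_rot: [3.129, 0.002, 1.416]
ft_force: [-1.7, 0.3, 5.3]
opening: 0.282
```

>>> servo_tool --pt "0 0 0.0011 0 0 0 28" --pt "0 0 0.0011 0 0 0 28"

```text
t: 10.47
eef_pos: [531.3, -97.1, 91.5]
tcp_rot: [3.129, 0.002, 1.416]
ft_force: [-0.1, 0.7, -1.1]
opening: 0.278
```

>>> servo_tool --pt "0 0 0.0011 0 0 0 28" --pt "0 0 0.0011 0 0 0 28"

```text
t: 10.63
eef_pos: [531.4, -97.1, 89.0]
tcp_rot: [3.129, 0.002, 1.416]
ft_force: [0.3, 0.2, -0.7]
opening: 0.282
```

>>> servo_tool --pt "0 0 0.001 0 0 0 28" --pt "0 0 0.001 0 0 0 28"

```text
t: 10.8
eef_pos: [531.4, -97.2, 86.5]
tcp_rot: [3.129, 0.002, 1.416]
ft_force: [-0.2, 0.2, 0.3]
opening: 0.284
```

>>> servo_tool --pt "0 0 0.001 0 0 0 28" --pt "0 0 0.0008 0 0 0 28"

```text
t: 10.97
eef_pos: [531.4, -97.2, 84.3]
tcp_rot: [3.129, 0.002, 1.416]
ft_force: [1.2, 1.3, 2.4]
opening: 0.279
```

>>> servo_tool --pt "0 0 0.0008 0 0 0 28"

```text
t: 11.05
eef_pos: [531.5, -97.2, 83.7]
tcp_rot: [3.129, 0.002, 1.416]
ft_force: [-2.7, 0.5, 13.7]
opening: 0.281
```

The bar now lies on the sill: the tip sits at 84 mm with solid contact, after the force vanished at the lip. I raise, shut the fingers and check.

>>> servo_tool --pt "0 0 -0.01 0 0 0 28" --pt "0 0 -0.025 0.3 0 0 28" --pt "0 0 -0.025 0.3 0 0 0" --pt "0 0 0 0 0 0 0" --pt "0 0 0 0 0 0 0" --pt "0 0 0 0 0 0 0"

```text
t: 11.55
eef_pos: [530.6, -96.9, 147.5]
tcp_rot: [3.141, 0.002, 1.416]
ft_force: [-0.4, -0.0, -0.1]
opening: 0.054
```

```bash
python3 -c "
from h import *
st();c=cam('wrist');crop(c['img'],60,0,580,300,1.5,'w5')"
```

```text
t 11.55 dock [-45.1   0.6 147.5] w [530.6 -96.9 147.5] rpy [1.799e+02 1.000e-01 8.110e+01] F [-0.4 -0.  -0.1] op 0.05
```

View pics/w5.png

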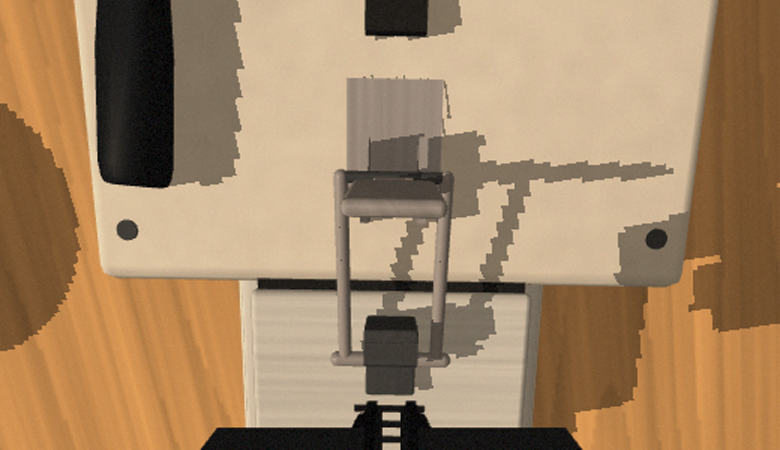

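The bar now passes under the hook's lip: in the crop the hook head covers it at (390,358). The lever stays open with its paddle edge at (393,205). Next I close the lever, pushing on its front face along an arc.

>>> servo_tool --pt "0.015 -0.001 0.006 0 0 0 0" --pt "0.015 0 0 0 0 0 0" --pt "0.01 0 0 0 0 0 0" --pt "0.002 0 0 0 0 0 0" --pt "0.002 0 0 0 0 0 0" --pt "0.002 0 0 0 0 0 0" --pt "0.002 0 0 0 0 0 0" --pt "0.002 0 0 0 0 0 0"

```text
t: 12.27
eef_pos: [535.7, -46.2, 137.1]
tcp_rot: [-3.136, 0.002, 1.415]
ft_force: [-0.3, 0.4, -0.3]
opening: 0.004
```

>>> servo_tool --pt "0.002 0 0 0 0 0 0" --pt "0.002 0 0 0 0 0 0" --pt "0.002 0 0 0 0 0 0" --pt "0.002 0 0 0 0 0 0"

```text
t: 12.6
eef_pos: [537.2, -38.6, 137.3]
tcp_rot: [-3.136, 0.002, 1.414]
ft_force: [-0.5, -1.5, 0.6]
opening: 0.005
```

```bash
python3 -c "
from h import *
st()"
```

```text
t 12.6 dock [ 13.5   3.4 137.3] w [537.2 -38.6 137.3] rpy [-1.797e+02  1.000e-01  8.100e+01] F [-0.5 -1.5  0.6] op 0.01
```

>>> servo_tool --pt "0.0022 0.0005 0 0 0 0 0" --pt "0.0022 0.0005 0 0 0 0 0" --pt "0.0022 0.0005 0 0 0 0 0" --pt "0.0022 0 0 0 0 0 0"

```text
t: 12.93
eef_pos: [540.1, -29.5, 137.3]
tcp_rot: [-3.136, 0.002, 1.414]
ft_force: [-0.2, -0.5, -0.8]
opening: 0.004
```

>>> servo_tool --pt "0.0022 0 0 0 0 0 0" --pt "0.0022 0 0.0002 0 0 0 0" --pt "0.0022 0 0.0003 0 0 0 0" --pt "0.0022 0 0.0003 0 0 0 0"

```text
t: 13.27
eef_pos: [541.7, -19.8, 136.3]
tcp_rot: [-3.136, 0.003, 1.414]
ft_force: [-0.6, -1.1, 0.2]
opening: 0.004
```

>>> servo_tool --pt "0.0022 0 0.0004 0 0 0 0" --pt "0.0022 0 0.0005 0 0 0 0" --pt "0.0022 0 0.0006 0 0 0 0" --pt "0.0022 0 0.0007 0 0 0 0"

```text
t: 13.6
eef_pos: [543.3, -10.4, 133.8]
tcp_rot: [-3.136, 0.003, 1.414]
ft_force: [0.3, -2.5, -0.3]
opening: 0.004
```

```bash
python3 -c "
from h import *
st()"
```

```text
t 13.6 dock [ 42.4   2.  133.8] w [543.3 -10.4 133.8] rpy [-179.7    0.2   81. ] F [ 0.3 -2.5 -0.3] op 0.0
```

>>> servo_tool --pt "0.0022 0 0.0008 0 0 0 0" --pt "0.0022 0 0.0008 0 0 0 0" --pt "0.0022 0 0.0009 0 0 0 0" --pt "0.0021 0 0.001 0 0 0 0"

```text
t: 13.93
eef_pos: [544.7, -1.4, 129.9]
tcp_rot: [-3.136, 0.004, 1.414]
ft_force: [-0.6, -4.0, 0.7]
opening: 0.001
```

>>> servo_tool --pt "0.0021 0 0.0011 0 0 0 0" --pt "0.002 0 0.0012 0 0 0 0" --pt "0.002 0 0.0013 0 0 0 0" --pt "0.0019 0 0.0014 0 0 0 0"

```text
t: 14.27
eef_pos: [546.2, 7.2, 124.6]
tcp_rot: [-3.137, 0.004, 1.414]
ft_force: [0.1, -3.8, 1.1]
opening: 0.003
```

>>> servo_tool --pt "0.0019 0 0.0015 0 0 0 0" --pt "0.0018 0 0.0016 0 0 0 0" --pt "0.0017 0 0.0017 0 0 0 0" --pt "0.0016 0 0.0018 0 0 0 0"

```text
t: 14.6
eef_pos: [547.5, 15.2, 117.4]
tcp_rot: [-3.137, 0.004, 1.414]
ft_force: [0.3, -2.4, 0.6]
opening: 0.005
```

```bash
python3 -c "
from h import *
st()"
```

```text
t 14.6 dock [ 68.3   2.  117.4] w [547.5  15.2 117.4] rpy [-179.7    0.2   81. ] F [ 0.3 -2.4  0.6] op 0.0
```

>>> servo_tool --pt "0.0016 0 0.0018 0 0 0 0" --pt "0.0016 0 0.0018 0 0 0 0" --pt "0.0015 0 0.0018 0 0 0 0" --pt "0.0015 0 0.0018 0 0 0 0"

```text
t: 14.93
eef_pos: [548.5, 22.4, 109.3]
tcp_rot: [-3.137, 0.003, 1.414]
ft_force: [-1.1, -0.7, 0.3]
opening: 0.003
```

>>> servo_tool --pt "0.0015 0 0.0018 0 0 0 0" --pt "0.0015 0 0.0018 0 0 0 0" --pt "0.0014 0 0.0018 0 0 0 0" --pt "0.0014 0 0.0018 0 0 0 0"

```text
t: 15.27
eef_pos: [549.4, 29.2, 101.2]
tcp_rot: [-3.137, 0.002, 1.414]
ft_force: [0.5, 0.4, 0.3]
opening: 0.003
```

```bash
python3 -c "
from h import *
st()"
```

```text
t 15.27 dock [ 82.4   2.3 101.2] w [549.4  29.2 101.2] rpy [-1.797e+02  1.000e-01  8.100e+01] F [0.5 0.4 0.3] op 0.0
```

>>> servo_tool --pt "0.001 0 0.0015 0 0 0 0" --pt "0.001 0 0.0015 0 0 0 0" --pt "0.0005 0 0.0012 0 0 0 0" --pt "0 0 0.001 0 0 0 0"

```text
t: 15.6
eef_pos: [549.7, 32.4, 95.0]
tcp_rot: [-3.136, 0.002, 1.414]
ft_force: [-0.9, -0.1, 0.0]
opening: 0.005
```

>>> servo_tool --pt "0 0 0.001 0 0 0 0" --pt "0 0 0.001 0 0 0 0"

```text
t: 15.77
eef_pos: [549.7, 32.4, 92.8]
tcp_rot: [-3.136, 0.002, 1.414]
ft_force: [0.0, -0.1, -0.3]
opening: 0.004
```

>>> servo_tool --pt "0 0 0.001 0 0 0 0" --pt "0 0 0.001 0 0 0 0"

```text
t: 15.93
eef_pos: [549.7, 32.3, 90.6]
tcp_rot: [-3.136, 0.002, 1.414]
ft_force: [1.3, -0.7, -0.5]
opening: 0.005
```

>>> servo_tool --pt "0 0 0.001 0 0 0 0" --pt "0 0 0.001 0 0 0 0"

```text
t: 16.1
eef_pos: [549.7, 32.3, 88.5]
tcp_rot: [-3.136, 0.002, 1.414]
ft_force: [-0.3, 0.1, 0.4]
opening: 0.006
```

>>> servo_tool --pt "0 0 0.001 0 0 0 0"

```text
t: 16.18
eef_pos: [549.7, 32.2, 87.4]
tcp_rot: [-3.136, 0.002, 1.414]
ft_force: [0.6, 0.2, -0.4]
opening: 0.002
```

>>> servo_tool --pt "0 0 0.001 0 0 0 0"

```text
t: 16.27
eef_pos: [549.8, 32.2, 86.5]
tcp_rot: [-3.136, 0.002, 1.414]
ft_force: [-3.9, 0.6, 14.9]
opening: 0.003
```

>>> servo_tool --pt "0 0 0.001 0 0 0 0"

```text
t: 16.35
eef_pos: [549.9, 32.2, 86.3]
tcp_rot: [-3.137, 0.002, 1.414]
ft_force: [-6.1, 0.6, 24.1]
opening: 0.003
```

That touched 24 N for one row, over the 22 N limit, so I'm easing off and settling to a 15 N hold.

>>> servo_tool --pt "0 0 0.0003 0 0 0 0"

```text
t: 16.43
eef_pos: [549.8, 32.2, 86.7]
tcp_rot: [-3.137, 0.002, 1.414]
ft_force: [-1.3, 0.1, 3.1]
opening: 0.008
```

>>> servo_tool --pt "0 0 0.0005 0 0 0 0"

```text
t: 16.52
eef_pos: [549.8, 32.2, 86.7]
tcp_rot: [-3.137, 0.002, 1.414]
ft_force: [-1.2, 0.3, 5.4]
opening: 0.01
```

>>> servo_tool --pt "0 0 0.0005 0 0 0 0"

```text
t: 16.6
eef_pos: [549.8, 32.2, 86.6]
tcp_rot: [-3.138, 0.002, 1.414]
ft_force: [-1.5, 0.1, 7.9]
opening: 0.005
```

>>> servo_tool --pt "0 0 0.0006 0 0 0 0" --pt "0 0 0.0006 0 0 0 0"

```text
t: 16.77
eef_pos: [549.8, 32.2, 86.5]
tcp_rot: [-3.139, 0.002, 1.414]
ft_force: [-3.3, 0.2, 10.6]
opening: 0.001
```

>>> servo_tool --pt "0 0 0.0007 0 0 0 0" --pt "0 0 0.0007 0 0 0 0"

```text
t: 16.93
eef_pos: [549.8, 32.2, 86.5]
tcp_rot: [-3.139, 0.002, 1.414]
ft_force: [-4.3, 0.8, 11.4]
opening: 0.005
```

>>> servo_tool --pt "0 0 0.0009 0 0 0 0" --pt "0 0 0.0009 0 0 0 0"

```text
t: 17.1
eef_pos: [549.8, 32.2, 86.4]
tcp_rot: [-3.14, 0.002, 1.414]
ft_force: [-4.7, 1.0, 14.7]
opening: 0.004
```

>>> servo_tool --pt "0 0 0.0009 0 0 0 0" --pt "0 0 0.0009 0 0 0 0" --pt "0 0 0.0009 0 0 0 0"

```text
t: 17.35
eef_pos: [549.8, 32.2, 86.5]
tcp_rot: [3.141, 0.002, 1.414]
ft_force: [-3.9, 0.0, 12.6]
opening: 0.006
```

>>> servo_tool --pt "0 0 0.001 0 0 0 0" --pt "0 0 0.001 0 0 0 0" --pt "0 0 0.001 0 0 0 0" --pt "0 0 0.001 0 0 0 0"

```text
t: 17.68
eef_pos: [549.8, 32.2, 86.5]
tcp_rot: [3.138, 0.002, 1.415]
ft_force: [-4.4, 0.2, 14.6]
opening: 0.007
```

>>> servo_tool --pt "0 0 0.001 0 0 0 0" --pt "0 0 0.001 0 0 0 0" --pt "0 0 0.001 0 0 0 0" --pt "0 0 0.001 0 0 0 0"

```text
t: 18.02
eef_pos: [549.8, 32.2, 86.5]
tcp_rot: [3.136, 0.002, 1.415]
ft_force: [-4.6, 0.6, 14.9]
opening: 0.006
```

>>> servo_tool --pt "0 0 0.001 0 0 0 0" --pt "0 0 0.001 0 0 0 0" --pt "0 0 0.001 0 0 0 0" --pt "0 0 0.001 0 0 0 0"

```text
t: 18.35
eef_pos: [549.8, 32.2, 86.5]
tcp_rot: [3.133, 0.002, 1.415]
ft_force: [-4.8, -0.4, 15.3]
opening: 0.002
```

>>> servo_tool --pt "0 0 0.001 0 0 0 0" --pt "0 0 0.001 0 0 0 0" --pt "0 0 0.001 0 0 0 0" --pt "0 0 0.001 0 0 0 0"

```text
t: 18.68
eef_pos: [549.8, 32.2, 86.4]
tcp_rot: [3.13, 0.002, 1.415]
ft_force: [-4.4, 0.0, 16.2]
opening: 0.004
```

Held at about 15 N for more than a second. Now I lift clear, move back and check.

>>> servo_tool --pt "0 0 -0.01 0 0 0 0" --pt "0 0 -0.03 0 0 0 0" --pt "0 0 -0.04 0.3 0 0 0" --pt "0 0 -0.04 0.3 0 0 0" --pt "-0.03 0 -0.03 0 0 0 0" --pt "-0.04 0 0 0 0 0 0" --pt "-0.04 0 0 0 0 0 0" --pt "-0.04 0 0 0 0 0 0"

```text
t: 19.35
eef_pos: [525.8, -113.2, 245.9]
tcp_rot: [3.139, 0.003, 1.425]
ft_force: [0.6, 0.6, -0.3]
opening: 0.006
```

>>> servo_tool --pt "0 0 0 0 0 0 0" --pt "0 0 0 0 0 0 0"

```text
t: 19.52
eef_pos: [524.9, -119.8, 247.3]
tcp_rot: [3.137, 0.005, 1.419]
ft_force: [0.0, -0.1, 0.2]
opening: 0.006
```

Run:
```python
from h import *
st();c=cam('wrist','w6')
s=cam('scene')
a=cv2.resize(c["img"][0:290,120:520],None,fx=2,fy=2)[:, :800]
b=cv2.resize(s["img"][150:300,205:445],(800,500))[:, :]
cv2.imwrite('pics/fin.png',cv2.resize(np.vstack([a,b]),(420,567)) if 0 else np.hstack([cv2.resize(a,(400,290)),cv2.resize(b,(400,290))]))
```

```text
t 19.52 dock [-68.6   2.6 247.3] w [ 524.9 -119.8  247.3] rpy [179.7   0.3  81.3] F [ 0.  -0.1  0.2] op 0.01
```

View pics/fin.png

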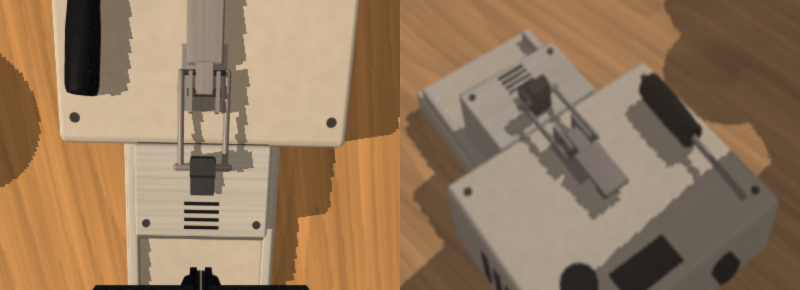

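The lever lies flat, at about (590,160) in the right half. The bar sits under the hook's lip at (205,168) in the left half, and the gap between module and bay is shut. The jar and screwdriver look undisturbed, so I'm handing in.

```bash
python3 -c "
from h import *
env.job_done();st()"
```

```text
the job is handed in; nothing more can be done
the job is handed in; nothing more can be done
```

The module is latched and the job is handed in, but **I broke your 22 N limit twice on the lever**. I finished at about 19.5 s of the 72 s allowed.

**What I did, in order:**
- **Module:** I pushed it about 17 mm until it met the seal, with about 14 N at the end.
- **Lever and loop:** I opened the lever to its stop, and the loop tipped onto the hook's slope. I pressed the bar down at both ends, peaking at 8 N on the slope. It snapped under the lip and came to rest on the sill, where I read 13.7 N.
- **Closing:** The lever took about 4 N to close and went over centre onto its buffer. I held it there at about 15 N (readings 14.6 to 16.2 N for just over a second), then let go and moved clear.

**Last checks:** The final pictures show the lever flat, the bar under the lip, the module drawn in with no gap, and the screwdriver and jar apparently where they were. With the arm clear, the wrist force read about zero.

**Where the limit was passed:**
- **Open stop:** About 33 N, then 24–25 N at the next reading. My 3 mm steps ran against the stop, and I had sent several moves without checking the force between them.
- **Buffer:** About 25 N for one row (1/12 s) just before the hold, from one step too many.

Force readings come only at the end of each move call, so the peaks in between may have been somewhat higher. The latching itself shows no sign of harm, but "never more than 22 N" was not met.

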